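# Tip a leg blank into the sawing cradle and push it up to the stop

### The job

A furniture leg blank stands on its foot in the open-ended trough of the wooden sawing cradle. With a push of the fingers, tip it over towards the cradle's stop block so that it lies down in the trough with its tenon end pointing at the stop; then, once it lies there, push it along the trough until the tenon butts up against the stop block. Only push: never pick up or lift the blank, and leave the mallet, chisel, offcut and glue bottle where they are.

Things in the scene. Friction and masses are not known exactly. Their poses are not given: they have to be found in the camera images.
- cradle: Sawing cradle, fixed: a straight trough on a plywood base 370 (its x) x 94 (y) x 15 mm thick. Side walls rise 28 mm above the base, 17 mm thick, with narrow saw slots; trough 52 mm wide between them. Origin: centre of the underside, on the bench. x points along the trough to the stop block, z up. Stop block at x = 160 mm; the other end (x = -185 mm) is open.
- stop_face (a point): Middle of the stop block's inner face: 160 mm along x from the cradle's origin, 36 mm above the bench (centre height of a blank lying in the trough). The block is 25 mm thick and 50 mm high above the base.
- blank: Leg blank, loose, pale wood, about 0.16 kg (varies): post 42 x 42 x 125 mm with a centred tenon 20 x 20 x 25 mm on top. Origin: centre of the foot face; z runs along it to the tenon. Starts upright on the cradle's base near the open end, sides about parallel to the trough. Pushed well above mid-height it tips, not slides, and falls by itself once leaned about 20 degrees.
- blank_head (a point): Centre of the blank's tenon end face, 150 mm along its z from the foot. Once fallen, the blank stands 42 mm above the cradle's base (14 mm above the walls), the tenon some centimetres short of the stop, and slides under a light push on its foot end.
- mallet: Bystander: wooden mallet lying on its side, head 60 x 115 x 75 mm high, handle 24 mm thick and 180 mm long along its +x. Origin: under the centre of the head, on the bench.
- chisel: Bystander: chisel lying flat, 235 mm long along its x, 26 mm high. Origin: on the bench below the ferrule, about the middle.
- offcut: Bystander: plain square offcut standing on the bench beside the cradle, 42 x 42 x 70 mm high, without a tenon. Origin: centre of its underside.
- glue: Bystander: white glue bottle standing on the bench beside the cradle, diameter 52 mm, 130 mm high. Origin: centre of its underside.
Not all that is in view belongs to the job. What is shaped like the blank but black or purple is not meant.

How it is judged (in metres and radians):
On the way, in this order (a step that is already met when the one before it is completed fails the run):
1. the blank lies down in the trough, tenon towards the stop (angle between blank's own z axis and vertical between 1.5 and 1.64 rad and height (world z) of each of blank, blank_head below 0.042 m and x of blank_head in the frame of cradle above -0.05 m and x of blank in the frame of cradle below 0 m), for 0.2 s.
2. the tenon butts against the stop block (x of blank_head in the frame of cradle above 0.156 m), for 0.1 s.
At the end, for the whole second after the job is handed in: The blank lies flat in the trough (within 4 degrees of level, resting on the cradle's base), tenon towards the stop, the tenon's end within 4 mm of the stop block, at rest; the bystanders have not moved by more than 30 mm or fallen over (x of blank_head in the frame of cradle between 0.156 and 0.164 m and y of blank_head in the frame of cradle between -0.012 and 0.012 m and y of blank in the frame of cradle between -0.012 and 0.012 m and angle between blank's own z axis and vertical between 1.5 and 1.64 rad and height (world z) of each of blank, blank_head below 0.042 m and linear speed of blank below 0.01 m/s); the robot touches nothing.
It fails at once if the blank is lifted off the cradle (height (world z) of blank above 0.052 m or height (world z) of blank_head above 0.182 m).
It fails at once if a bystander is moved by more than 30 mm or knocked over (distance of any of mallet, chisel, offcut, glue from where it was at the start of the episode above 0.03 m or angle between any of offcut, glue, mallet's own z axis and vertical above 0.5 rad).
It also fails if it takes over 48 s, if anything falls off the work surface, if the arm or the gripper's body presses on something with over 40 N, if the wrist force passes 120 N, or if a joint passes its speed limit or range.

### The arm

A 6-joint arm with a two-finger parallel gripper is mounted at the origin on the work surface. World frame = base frame: x ahead of the robot, y to its left, z up, the work surface at z = 0. Lengths are in mm, angles in degrees, forces in N, time in s.
With the tool pointing down it reaches from about 350 to 850 mm from the base axis. Payload 8.1 kg.
Tool frame: the origin (TCP) lies on the centre line of the jaws, within the pads' length; the fingertips stand 11 mm ahead of it and the grasp point (between the pads) lies 8 mm behind it; z points along the fingers, y is the direction in which the jaws open and shut (so a half turn about z gives the same grasp; the last joint's range is limited). The gripper opens to 85 mm and grips with 20 to 120 N. Pads are 22 mm wide; open, the fingers measure 114 mm over their backs; the gripper's body (76 mm by 85 mm) begins 54 mm behind the grasp point. The pads swing forward as they close: fully open they stand 13 mm farther back than shut.
Start: joints at [61.57, 7.471, 85.268, -0, 87.261, -4.893], TCP at [239.585, 550.095, 242.292] pointing down, gripper open.
Joint ranges: [-169.43, 169.43], [-51.17, 129.36], [1.28, 143.12], [-76.62, 256.62], [0, 156.53], [-152.29, 152.29]. Speed limits (degrees/s): [136.94, 136.94, 159.86, 180, 180, 180].

### API

Orientations are given as [roll, pitch, yaw] about the fixed x, y, z axes, in that order (R = Rz(yaw) Ry(pitch) Rx(roll)).
In Python, from bench import telemetry, viewer, r gives the robot as it stands.
- The arm moves only by the shell command python3 -m inch 'ROWS' [FORCE]. ROWS is JSON, a list of rows, each a list of 3 entries, a list of its own where there are three numbers: the shift along the tool's x, y, z in cm, then the turn, a rotation vector about the tool's x, y, z in rad, then the opening, from 0 (shut) to 1 (fully open). A call has 1 to 20 rows; each row is the pose to reach, as a shift and turn from the pose commanded when the call began, along the tool's axes at that moment; what a row does not reach only later rows make up. A row lasts 1/10 s, in which the tool goes at most 50 mm and 8.59 degrees, less where a joint would pass 70% of its speed; a pose out of reach is approached as far as the arm can. A call with a gripper value outside its range is refused whole. The fingers move at their own pace and stop on an object; FORCE is the grip in N (left out, the last holds). Time passes only in rows, so rows that repeat a pose let the fingers close. It gives the time, the measured TCP pose, the force and the opening at its end, in the units of the state.
- telemetry.sense(): the state, without advancing time (a new reading comes with each control period).
- viewer.snapshot(name): name is "side" or "top" or "wrist"; returns the picture (420x560x3 uint8, red, green, blue); there is no depth.
- viewer.camera_model(name): a dict with "fx", "fy", "cx", "cy" (pixels), "cam_to_world" (4x4, takes a point from camera to world coordinates); the wrist camera has in their place "mount" (4x4, takes a point from camera to tool coordinates, whose origin is the TCP and whose axes are the flange's). Camera axes: x right, y down, z forward; pixel columns grow to the right and rows downward; lengths in mm; the calibration is good to about 2 mm. A picture is of the moment at which its call begins: read the wrist's pose just before it. camera_model takes no time and is no camera call.
- r.hand_in(): hands the job in, once; it reports no verdict.
The state is a dict: "time": time; "joint_pos": joint angles; "qd": joint speeds; "joint_efforts": joint torques, N m; "tool_pos": TCP position; "tcp_rot": TCP orientation; "ft_force": force on the tool from outside, world axes, zero at the start; "wrist_torque": the same for the moment, N m; "finger_gap": finger opening in mm.
Only numpy, scipy, OpenCV 4.12 (cv2) and the standard library are available. Lean on these libraries where they do the work, as an engineer would, in place of code of your own. Each camera call takes 0.05 s, during which the arm holds its last target.

## Working session

There is one attempt and no reset: what is moved stays moved. The work goes in short steps, Python scripts to look and compute and a shell command to move; the robot and the scene stay as the last step left them, time stands still between calls to the robot, and variables do not carry over. Pictures are saved under pics/ and viewed, and the job is handed in when it is done.

```bash
ls; mkdir -p pics; python3 - <<'E'
from bench import telemetry, viewer, r
import cv2
s=telemetry.sense(); print(s)
for n in ("side","top"):
    cv2.imwrite(f"pics/{n}0.png",viewer.snapshot(n)[:,:,::-1]); print(n,viewer.camera_model(n))
E
```

```text
pics
{'time': 0.0, 'joint_pos': array([ 6.15707012e+01,  7.51526645e+00,  8.53262728e+01,  9.77899882e-04,
        8.72620949e+01, -4.89207893e+00]), 'qd': array([ 0.13568317,  0.04648232, -0.02196022,  0.13023981,  0.01325413,
        0.1588697 ]), 'joint_efforts': array([-2.04269425e-03, -5.69417524e+01, -5.00540578e+01, -6.34327862e-04,
        1.52619526e-02, -1.64378821e-05]), 'tool_pos': array([239.32841323, 549.6471404 , 241.27157706]), 'tcp_rot': array([-1.79896827e+02, -9.81097425e-03,  1.56462724e+02]), 'ft_force': array([-0.55008523, -0.46200067,  0.58135646]), 'wrist_torque': array([-0.00459469,  0.01102055, -0.05857507]), 'finger_gap': 85.54423115192182}
side {'fx': 490.8514536189065, 'fy': 490.8514536189065, 'cx': 288.2197651105648, 'cy': 209.30475334311606, 'cam_to_world': array([[ 8.11633021e-01, -3.96724805e-01,  4.28790471e-01,
         1.59224252e+02],
       [-5.83989780e-01, -5.69147227e-01,  5.78815490e-01,
        -5.52963457e+02],
       [ 1.44144451e-02, -7.20195017e-01, -6.93621915e-01,
         8.13268687e+02],
       [ 0.00000000e+00,  0.00000000e+00,  0.00000000e+00,
         1.00000000e+00]])}
top {'fx': 408.4931587223558, 'fy': 408.4931587223558, 'cx': 276.07009150562186, 'cy': 210.36751945017377, 'cam_to_world': array([[-1.11559832e-02, -9.88565517e-01,  1.50378731e-01,
         4.30234285e+02],
       [-9.99916367e-01,  1.00449007e-02, -8.14615032e-03,
         2.18636808e+01],
       [ 6.54246387e-03, -1.50457033e-01, -9.88594901e-01,
         1.04688162e+03],
       [ 0.00000000e+00,  0.00000000e+00,  0.00000000e+00,
         1.00000000e+00]])}
```

View pics/side0.png

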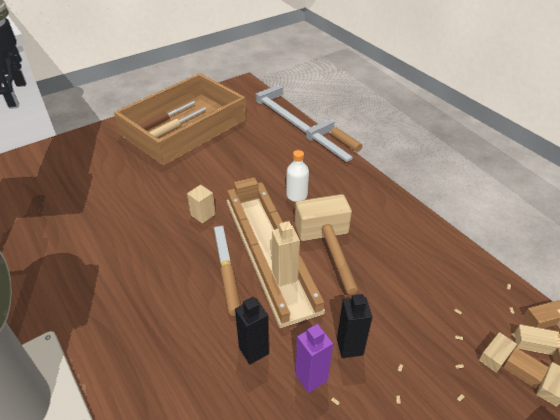

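View pics/top0.png

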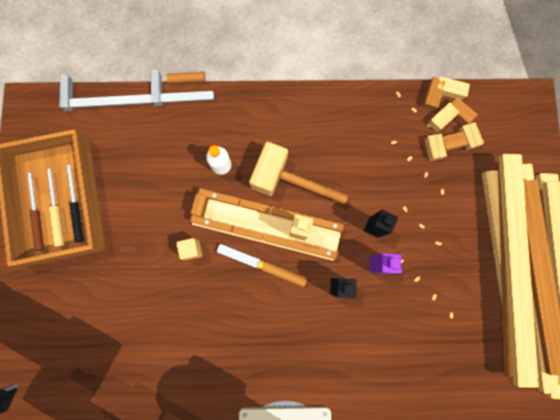

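```bash
python3 - <<'E'
import cv2
for n,(a,b,c,d) in dict(top=(110,310,170,370),side=(60,360,170,480)).items():
    im=cv2.imread(f"pics/{n}0.png")[a:b,c:d]; 
    k=min(800/im.shape[1],600/im.shape[0]); k=int(k*2)/2
    print(n,k); cv2.imwrite(f"pics/{n}0z.png",cv2.resize(im,None,fx=k,fy=k,interpolation=cv2.INTER_CUBIC))
E
```

```text
top 3.0
side 2.0
```

View crops.

View pics/top0z.png

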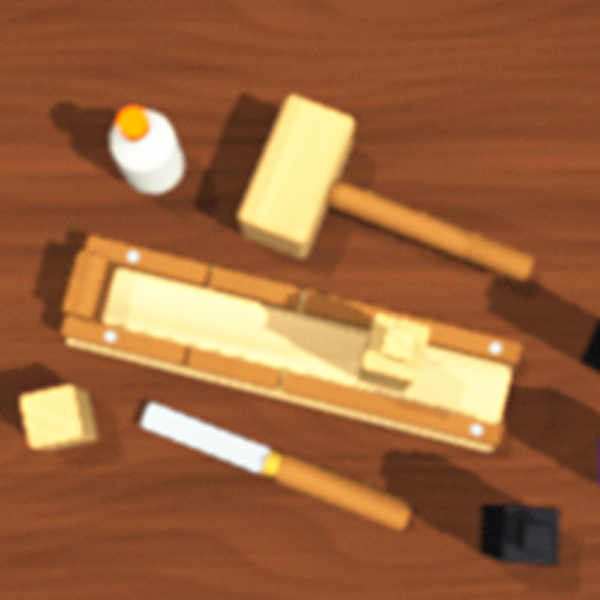

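View pics/side0z.png

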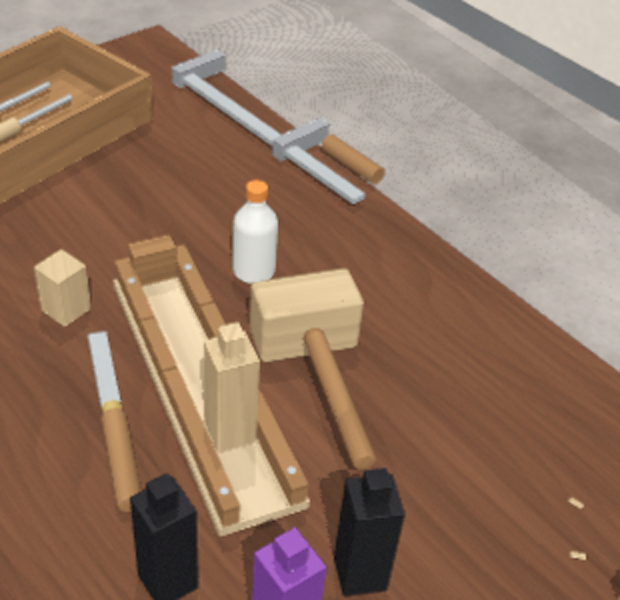

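```bash
cat > h.py <<'E'
import numpy as np
from bench import viewer
from scipy.optimize import least_squares
from scipy.spatial.transform import Rotation as R
def proj(n,P,M=None):
    m=viewer.camera_model(n); M=np.array(m["cam_to_world"]) if M is None else M
    p=(np.atleast_2d(P)-M[:3,3])@M[:3,:3]
    return np.c_[m["fx"]*p[:,0]/p[:,2]+m["cx"],m["fy"]*p[:,1]/p[:,2]+m["cy"]]
def back(n,uv,z,M=None):
    m=viewer.camera_model(n); M=np.array(m["cam_to_world"]) if M is None else M
    d=M[:3,:3]@np.array([(uv[0]-m["cx"])/m["fx"],(uv[1]-m["cy"])/m["fy"],1])
    return M[:3,3]+d*(z-M[2,3])/d[2]
def T(p,L):
    c,s=np.cos(p[2]),np.sin(p[2]); L=np.atleast_2d(L)
    return np.c_[p[0]+c*L[:,0]-s*L[:,1],p[1]+s*L[:,0]+c*L[:,1],L[:,2]]
def fit(obs,p0):
    f=lambda p: np.concatenate([(proj(n,T(p,L))-np.array(uv)).ravel() for n,L,uv in obs])
    o=least_squares(f,p0); return o.x,o.fun.reshape(-1,2)
zt=lambda a:[[170+(x+.5)/3-.5,110+(y+.5)/3-.5] for x,y in a]
zs=lambda a:[[170+(x+.5)/2-.5,60+(y+.5)/2-.5] for x,y in a]
E
python3 - <<'E'
from h import *
top=("top",np.array([[185,-43,43],[185,43,43],[-185,-43,43],[-185,43,43],[-185,47,15]]),zt([(90,237),(64,325),(521,345),(500,436),(492,451)]))
side=("side",np.array([[185,43,43],[-185,43,43],[-185,-43,43],[-185,47,15],[-185,-47,15]]),zs([(117,263),(221,519),(307,483),(220,532),(308,505)]))
for o in ([top],[side],[top,side]):
    p,e=fit(o,[550,50,1.4]); print(p.round(2),np.degrees(p[2]).round(2)); print(e.round(1).tolist())
C=p
# blank: side top corners, upright; tenon top z=165, post top z=140, bottom z=15
bt=("top",np.array([[0,0,165]]),zt([(401,340)]))
bs=("side",np.array([[0,0,165]]),zs([(231,330)]))
for o in ([bt],[bs]):
    p,e=fit(o,[C[0],C[1],C[2]]); 
    c,s=np.cos(C[2]),np.sin(C[2]); d=p[:2]-C[:2]; print("blank",p.round(1),"in cradle",(c*d[0]+s*d[1]).round(1),(-s*d[0]+c*d[1]).round(1))
# bystanders
print("glue cap z130",back("top",zt([(134,122)])[0],128),"mallet head", [back("top",q,75).round(0) for q in zt([(291,97),(353,122),(302,238),(241,218)])])
print("handle end",back("top",zt([(530,268)])[0],37))
print("offcut",[back("top",q,70).round(0) for q in zt([(20,395),(75,386),(84,440),(29,448)])])
print("chisel", [back("top",q,15).round(0) for q in zt([(145,412),(408,518)])])
print("black", [back("top",q,140).round(0) for q in zt([(487,507),(557,508)])])
print("purple/blackR",back("top",(381,214),150),back("top",(392,258),150))
E
```

```text
[555.15  35.99   1.31] 74.97
[[0.3, -1.9], [-0.6, 1.8], [0.5, -1.3], [-0.4, 2.2], [0.2, -0.9]]
[547.5   32.53   1.3 ] 74.64
[[-0.8, -0.5], [0.5, -2.2], [0.4, 2.6], [-1.1, 0.3], [0.8, -0.5]]
[551.15  34.31   1.3 ] 74.5
[[1.3, -0.9], [0.1, 2.7], [1.2, 0.9], [0.1, 4.4], [0.7, 1.3], [0.4, -1.6], [1.3, -3.9], [1.1, 1.1], [-0.3, -1.3], [1.5, -1.9]]
blank [536.  -44.4   1.3] in cradle -79.9 -6.4
blank [531.5 -42.2   1.3] in cradle -79.0 -1.5
glue cap z130 [712.64953333 156.2549812  128.        ] mallet head [array([749.,  35.,  75.]), array([727., -16.,  75.]), array([631.,  27.,  75.]), array([648.,  76.,  75.])]
handle end [ 610.96404044 -163.43403379   37.        ]
offcut [array([506., 253.,  70.]), array([513., 209.,  70.]), array([470., 201.,  70.]), array([464., 245.,  70.])]
chisel [array([495., 161.,  15.]), array([405., -58.,  15.])]
black [array([ 416., -107.,  140.]), array([ 414., -158.,  140.])]
purple/blackR [ 556.1308344  -218.54996482  150.        ] [ 458.7591297  -237.79275772  150.        ]
```

```bash
cat >> h.py <<'E'
def togo(goal,yaw):
    """shift cm in tool axes, and rotvec, from current measured pose to goal (tool down, yaw deg)"""
    from bench import telemetry
    s=telemetry.sense(); Rc=R.from_euler('xyz',s["tcp_rot"],degrees=True)
    d=Rc.inv().apply(np.array(goal)-s["tool_pos"])/10
    w=(Rc.inv()*R.from_euler('xyz',[180,0,yaw],degrees=True)).as_rotvec()
    print("t",s["time"].round(2),"pos",s["tool_pos"].round(1),"rot",s["tcp_rot"].round(1),"F",s["ft_force"].round(1),"gap",s["finger_gap"].round(1)); print("shift cm",d.round(2),"turn",w.round(3))
E
python3 - <<'E'
from h import *
np.set_printoptions(suppress=True,precision=3)
togo([513,-110,300],75)
m=viewer.camera_model("wrist"); print(m)
E
```

```text
Traceback (most recent call last):
  File "h.py", line 27, in togo
    print("t",s["time"].round(2),"pos",s["tool_pos"].round(1),"rot",s["tcp_rot"].round(1),"F",s["ft_force"].round(1),"gap",s["finger_gap"].round(1)); print("shift cm",d.round(2),"turn",w.round(3))
              ^^^^^^^^^^^^^^^
AttributeError: 'float' object has no attribute 'round'
```

```bash
sed -i 's/s\["time"\].round(2)/round(s["time"],2)/; s/s\["finger_gap"\].round(1)/round(s["finger_gap"],1)/' h.py
python3 - <<'E'
from h import *
np.set_printoptions(suppress=True,precision=3)
togo([513,-110,300],75)
m=viewer.camera_model("wrist"); print(m)
E
```

```text
t 0.1 pos [239.4 549.7 241.3] rot [-179.9   -0.   156.5] F [ 0.2 -0.4 -0.6] gap 85.1
shift cm [-51.43 -49.56  -5.79] turn [-0.002  0.001  1.422]
{'fx': 294.50877951746855, 'fy': 294.50877951746855, 'cx': 280.0490790927425, 'cy': 207.87218234924157, 'mount': array([[   0.001,   -0.947,   -0.321,   82.676],
       [   1.   ,    0.001,    0.001,    0.618],
       [  -0.001,   -0.321,    0.947, -131.172],
       [   0.   ,    0.   ,    0.   ,    1.   ]])}
```

```bash
python3 -m inch '[[[-51.4,-49.6,-5.8],[0,0,1.42],0],[[-51.4,-49.6,-5.8],[0,0,1.42],0],[[-51.4,-49.6,-5.8],[0,0,1.42],0],[[-51.4,-49.6,-5.8],[0,0,1.42],0],[[-51.4,-49.6,-5.8],[0,0,1.42],0],[[-51.4,-49.6,-5.8],[0,0,1.42],0],[[-51.4,-49.6,-5.8],[0,0,1.42],0],[[-51.4,-49.6,-5.8],[0,0,1.42],0],[[-51.4,-49.6,-5.8],[0,0,1.42],0],[[-51.4,-49.6,-5.8],[0,0,1.42],0],[[-51.4,-49.6,-5.8],[0,0,1.42],0],[[-51.4,-49.6,-5.8],[0,0,1.42],0],[[-51.4,-49.6,-5.8],[0,0,1.42],0],[[-51.4,-49.6,-5.8],[0,0,1.42],0],[[-51.4,-49.6,-5.8],[0,0,1.42],0],[[-51.4,-49.6,-5.8],[0,0,1.42],0],[[-51.4,-49.6,-5.8],[0,0,1.42],0],[[-51.4,-49.6,-5.8],[0,0,1.42],0],[[-51.4,-49.6,-5.8],[0,0,1.42],0],[[-51.4,-49.6,-5.8],[0,0,1.42],0]]'
python3 - <<'E'
from h import *
import cv2,pickle
from bench import telemetry
togo([513,-110,300],75)
s=telemetry.sense()
im=viewer.snapshot("wrist"); cv2.imwrite("pics/w1.png",im[:,:,::-1])
pickle.dump((s["tool_pos"],s["tcp_rot"]),open("w1.pkl","wb"))
cv2.imwrite("pics/w1z.png",cv2.resize(im[:,:,::-1],(800,600),interpolation=cv2.INTER_CUBIC))
E
```

```text
time: 2.1
tool_pos: [512.6, -108.8, 300.5]
tcp_rot: [180.0, -0.0, 75.2]
ft_force: [-0.1, 0.5, -0.3]
finger_gap: -0.1
t 2.1 pos [ 512.6 -108.8  300.5] rot [180.   -0.   75.2] F [-0.1  0.5 -0.3] gap -0.1
shift cm [-0.11  0.07  0.05] turn [ 0.    -0.     0.003]
```

View pics/w1z.png

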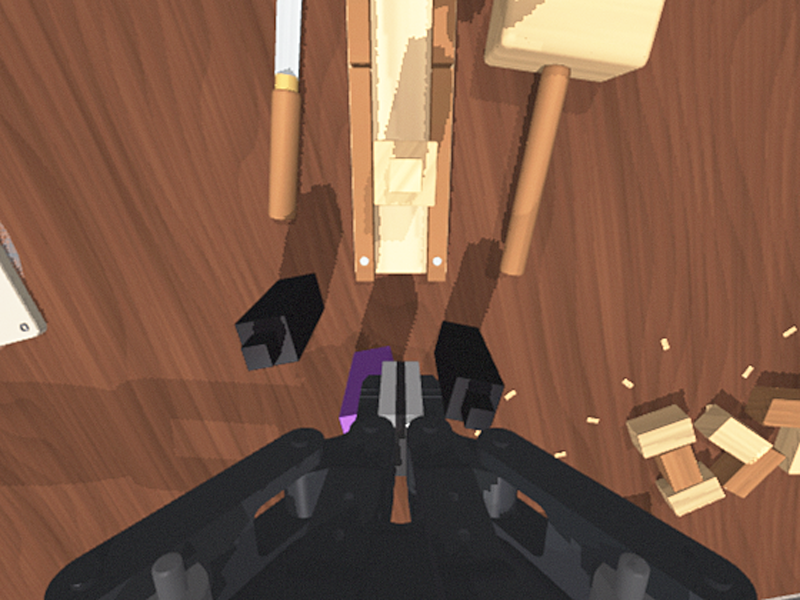

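```bash
python3 - <<'E'
from h import *
import pickle
np.set_printoptions(suppress=True,precision=2)
p,rot=pickle.load(open("w1.pkl","rb"))
A=np.eye(4);A[:3,:3]=R.from_euler('xyz',rot,degrees=True).as_matrix();A[:3,3]=p
M=A@np.array(viewer.camera_model("wrist")["mount"])
z=lambda q:((q[0]+.5)*.7-.5,(q[1]+.5)*.7-.5)
W={}
for n,q,h in [("endL",(355,282),43),("endR",(447,280),43),("inL",(376,275),15),("inR",(425,275),15),("slotL",(350,65),43),("slotR",(454,65),43),("topinL",(370,0),43),("topinR",(432,0),43),("tenon",(406,175),165),("t1",(389,158),165),("t2",(423,158),165),("t3",(423,192),165),("t4",(389,192),165),("pL",(374,206),140),("pR",(435,206),140),("fing",(401,365),290)]:
    W[n]=back("wrist",z(q),h,M)[:2]; print(n,W[n])
for a,b in [("endL","endR"),("inL","inR"),("slotL","slotR"),("topinL","topinR"),("t1","t2"),("pL","pR")]:
    d=W[b]-W[a]; print(a,b,np.linalg.norm(d),"yaw",np.degrees(np.arctan2(d[1],d[0]))+90, "mid",(W[a]+W[b])/2)
e=(W["endL"]+W["endR"])/2
for k in [("slotL","slotR"),("topinL","topinR")]:
    d=(W[k[0]]+W[k[1]])/2-e; print("trough yaw",np.degrees(np.arctan2(d[1],d[0])))
y=np.radians(74.8);x=np.array([np.cos(y),np.sin(y)]);yy=np.array([-x[1],x[0]])
for n in ("tenon","pL","pR","t1","t4"): d=W[n]-e; print(n,"cradle x",-185+d@x,"y",d@yy)
E
```

```text
endL [ 462.42 -129.37]
endR [ 548.59 -149.95]
inL [ 480.26 -134.96]
inR [ 528.94 -147.76]
slotL [511.96  49.92]
slotR [594.61  28.18]
topinL [540.45  89.48]
topinR [587.64  77.06]
tenon [534.59 -40.33]
t1 [527.15 -28.2 ]
t2 [546.94 -33.41]
t3 [542.21 -52.75]
t4 [521.92 -47.42]
pL [508.43 -55.59]
pR [548.66 -66.17]
fing [ 515.44 -100.61]
endL endR 88.59396537056561 yaw 76.56621619865084 mid [ 505.5  -139.66]
inL inR 50.33305260477721 yaw 75.26802919100507 mid [ 504.6  -141.36]
slotL slotR 85.45606583429873 yaw 75.26108364534788 mid [553.29  39.05]
topinL topinR 48.7938345476466 yaw 75.25931789091639 mid [564.04  83.27]
t1 t2 20.45785788051325 yaw 75.26389900301113 mid [537.05 -30.81]
pL pR 41.59042698916505 yaw 75.26550575307375 mid [528.54 -60.88]
trough yaw 75.02961807741767
trough yaw 75.28607593374991
tenon cradle x -81.5161836664618 y -2.0240505326337166
pL cradle x -103.1063823789534 y 19.211767577804892
pR cradle x -102.7684801773392 y -22.377286742330995
t1 cradle x -71.76700298710016 y 8.327088141461635
t4 cradle x -91.68140574312686 y 8.33723262486221
```

```bash
python3 - <<'E'
from h import *
togo([518.2,-97.3,129],75.1)
E
```

```text
t 2.15 pos [ 512.7 -109.   300.5] rot [180.   -0.   75.2] F [-0.1  0.4  0.6] gap 0.3
shift cm [ 1.27  0.23 17.15] turn [ 0.    -0.     0.001]
```

```bash
python3 -m inch '[[[0,0.2,5],[0,0,0],0],[[0,0.2,10],[0,0,0],0],[[0.6,0.2,14],[0,0,0],0],[[1.2,0.2,16.5],[0,0,0],0],[[1.2,0.2,17.1],[0,0,0],0],[[1.2,0.2,17.1],[0,0,0],0],[[1.2,0.2,17.1],[0,0,0],0]]'
python3 - <<'E'
from h import *
import cv2
togo([518.2,-97.3,129],75.1)
cv2.imwrite("pics/s2.png",viewer.snapshot("side")[:,:,::-1])
E
```

```text
time: 2.85
tool_pos: [519.0, -99.2, 131.4]
tcp_rot: [179.8, 0.0, 75.1]
ft_force: [1.0, 0.0, 0.1]
finger_gap: -0.2
t 2.85 pos [519.  -99.2 131.4] rot [179.8   0.   75.1] F [1.  0.  0.1] gap -0.2
shift cm [ 0.17 -0.13  0.24] turn [0.003 0.    0.   ]
```

View pics/s2.png

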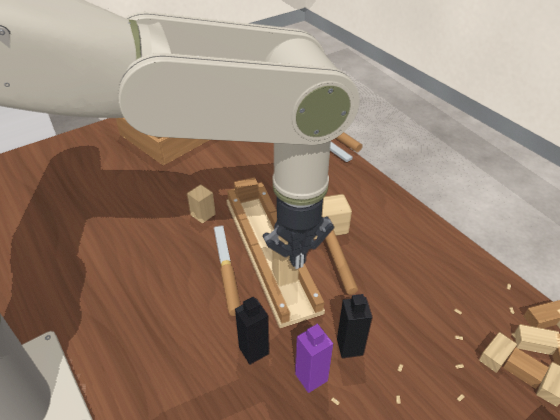

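Fingers stand just behind the blank near its top (fingertips at about pixel 298,262). Now tip slowly.

```bash
python3 -m inch '[[[1,0,0],[0,0,0],0],[[2,0,0],[0,0,0],0],[[2.5,0,0],[0,0,0],0],[[3,0,0],[0,0,0],0],[[3.5,0,0],[0,0,0],0],[[4,0,0],[0,0,0],0],[[4.5,0,0],[0,0,0],0],[[5,0,0],[0,0,0],0],[[5,0,0],[0,0,0],0]]'
python3 - <<'E'
from h import *
import cv2
togo([518.2,-97.3,129],75.1)
cv2.imwrite("pics/s3.png",cv2.resize(viewer.snapshot("side")[120:330,180:390,::-1],None,fx=2.5,fy=2.5))
E
```

```text
time: 3.8
tool_pos: [530.7, -49.9, 129.2]
tcp_rot: [-180.0, -0.0, 75.1]
ft_force: [-0.2, 0.0, -1.1]
finger_gap: 0.1
t 3.8 pos [530.7 -49.9 129.2] rot [-180.    -0.    75.1] F [-0.2  0.  -1.1] gap 0.1
shift cm [-4.9   0.01  0.02] turn [-0.    -0.     0.001]
```

View pics/s3.png

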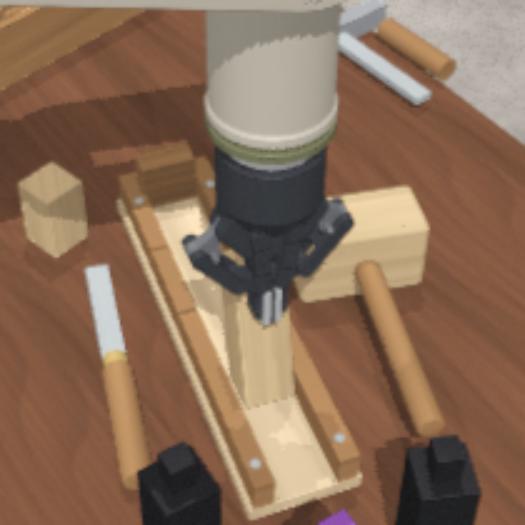

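The blank leans about 10° (its bottom rear edge at 270,400 has lifted slightly); continuing.

```bash
python3 -m inch '[[[0.5,0,0],[0,0,0],0],[[1,0,0],[0,0,0],0],[[1.5,0,0],[0,0,0],0],[[2,0,0],[0,0,0],0],[[2.4,0,0],[0,0,0],0],[[2.4,0,0],[0,0,0],0],[[2.4,0,0],[0,0,0],0],[[2.4,0,0],[0,0,0],0]]'
python3 - <<'E'
from h import *
import cv2
togo([518.2,-97.3,129],75.1)
cv2.imwrite("pics/s4.png",cv2.resize(viewer.snapshot("side")[120:330,180:390,::-1],None,fx=2.5,fy=2.5))
E
```

```text
time: 4.65
tool_pos: [536.8, -27.4, 129.3]
tcp_rot: [-180.0, 0.0, 75.1]
ft_force: [0.5, 0.5, -0.5]
finger_gap: 0.0
t 4.65 pos [536.8 -27.4 129.3] rot [-180.     0.    75.1] F [ 0.5  0.5 -0.5] gap 0.0
shift cm [-7.23  0.    0.03] turn [-0.  0.  0.]
```

View pics/s4.png

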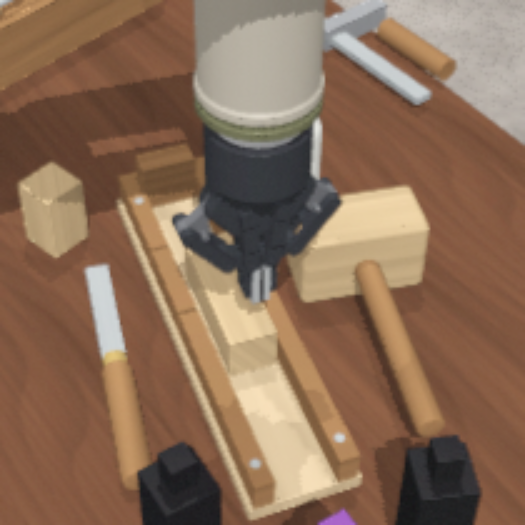

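```bash
python3 - <<'E'
from h import *
C=np.array([552.8,38.4]);a=np.radians(75.1);x=np.array([np.cos(a),np.sin(a)]);y=np.array([-x[1],x[0]])
for q,z in [((232,372),15),((277,358),15),((230,347),57),((275,333),57)]:
    w=back("side",(180+q[0]/2.5,120+q[1]/2.5),z)[:2]; print(q,w.round(1),((w-C)@x).round(1),((w-C)@y).round(1))
g=C-105*x-0.0*y; print(g); togo([g[0],g[1],37],75.1)
E
```

```text
(232, 372) [522.1 -13.4] -57.9 16.3
(277, 358) [561.6 -22.7] -56.7 -24.3
(230, 347) [516.3 -19.6] -65.5 20.4
(275, 333) [554.6 -28.3] -64.0 -18.9
[525.80105672 -63.06948833]
t 4.7 pos [536.8 -27.5 129.3] rot [180.    0.   75.1] F [-0.2 -0.1 -0.1] gap 0.1
shift cm [-3.72 -0.14  9.23] turn [ 0.  0. -0.]
```

```bash
python3 -m inch '[[[-3.7,0,0],[0,0,0],0],[[-3.7,0,2],[0,0,0],0],[[-3.7,-0.1,6],[0,0,0],0],[[-3.7,-0.1,8.5],[0,0,0],0],[[-3.7,-0.1,9.2],[0,0,0],0],[[-3.7,-0.1,9.2],[0,0,0],0],[[-3.7,-0.1,9.2],[0,0,0],0]]'
python3 - <<'E'
from h import *
import cv2
togo([525.8,-63.1,37],75.1)
cv2.imwrite("pics/s5.png",cv2.resize(viewer.snapshot("side")[120:330,180:390,::-1],None,fx=2.5,fy=2.5))
cv2.imwrite("pics/w5.png",viewer.snapshot("wrist")[:,:,::-1])
E
```

```text
time: 5.4
tool_pos: [527.4, -63.1, 38.8]
tcp_rot: [179.9, -0.0, 75.1]
ft_force: [0.6, -0.2, 0.1]
finger_gap: -0.0
t 5.4 pos [527.4 -63.1  38.8] rot [179.9  -0.   75.1] F [ 0.6 -0.2  0.1] gap -0.0
shift cm [-0.05 -0.16  0.18] turn [ 0.002 -0.     0.   ]
```

View pics/s5.png

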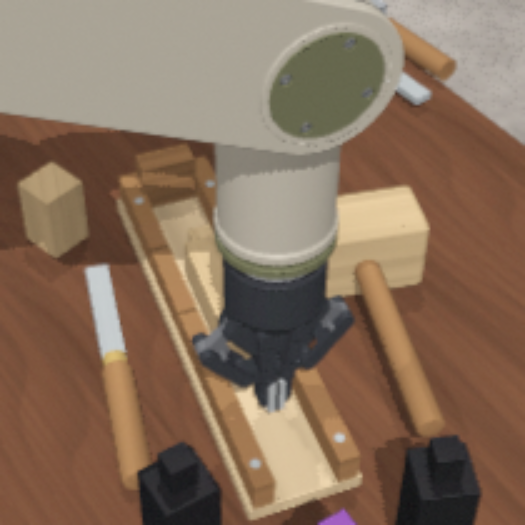

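View pics/w5.png

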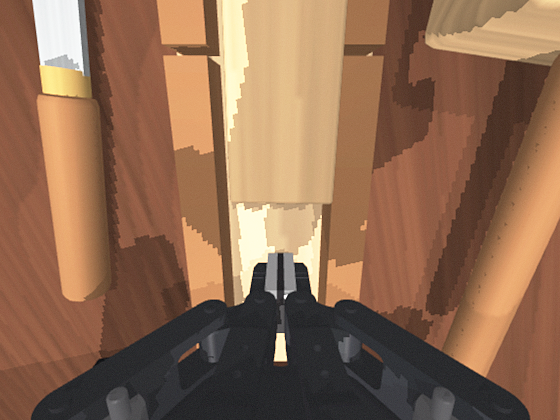

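Blank lies straight in the trough (foot edge at wrist row ~203, cols 232–332), fingers centred behind it at (281,255). Pushing along.

```bash
python3 -m inch '[[[1,0,0],[0,0,0],0],[[2,0,0],[0,0,0],0],[[2.5,0,0],[0,0,0],0],[[3,0,0],[0,0,0],0],[[3.5,0,0],[0,0,0],0],[[4,0,0],[0,0,0],0],[[4.5,0,0],[0,0,0],0],[[5,0,0],[0,0,0],0],[[5.5,0,0],[0,0,0],0],[[6,0,0],[0,0,0],0],[[6.5,0,0],[0,0,0],0],[[7,0,0],[0,0,0],0],[[7.5,0,0],[0,0,0],0],[[8,0,0],[0,0,0],0],[[8.5,0,0],[0,0,0],0],[[9,0,0],[0,0,0],0],[[9.3,0,0],[0,0,0],0],[[9.5,0,0],[0,0,0],0],[[9.5,0,0],[0,0,0],0]]'
python3 - <<'E'
from h import *
import cv2
C=np.array([552.8,38.4]);a=np.radians(75.1);x=np.array([np.cos(a),np.sin(a)]);g=C-0*x
togo([g[0],g[1],37],75.1)
cv2.imwrite("pics/w6.png",viewer.snapshot("wrist")[:,:,::-1])
E
```

```text
time: 7.4
tool_pos: [550.8, 29.4, 37.3]
tcp_rot: [-180.0, -0.0, 75.1]
ft_force: [-0.4, -0.7, -0.4]
finger_gap: -0.0
t 7.4 pos [550.8  29.4  37.3] rot [-180.    -0.    75.1] F [-0.4 -0.7 -0.4] gap -0.0
shift cm [ 0.93 -0.04  0.03] turn [-0. -0.  0.]
```

View pics/w6.png

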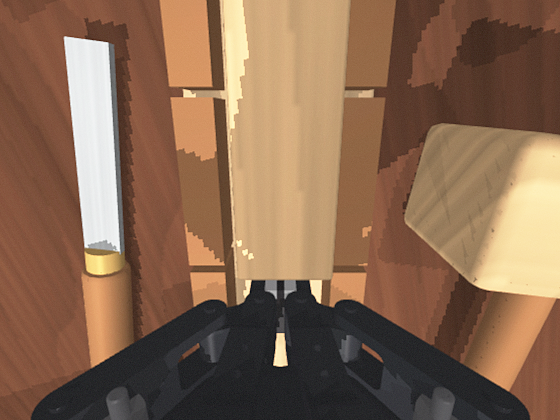

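Fingers are in contact with the foot (row ~278), not yet at the stop. Small steps until force rises.

```bash
python3 -m inch '[[[0.2,0,0],[0,0,0],0],[[0.4,0,0],[0,0,0],0],[[0.6,0,0],[0,0,0],0],[[0.7,0,0],[0,0,0],0],[[0.7,0,0],[0,0,0],0]]'
```

```text
time: 7.95
tool_pos: [552.6, 36.0, 37.3]
tcp_rot: [-180.0, -0.0, 75.1]
ft_force: [-0.5, 1.2, -0.1]
finger_gap: -0.2
```

```bash
python3 -m inch '[[[0.1,0,0],[0,0,0],0],[[0.2,0,0],[0,0,0],0],[[0.2,0,0],[0,0,0],0]]'
```

```text
time: 8.25
tool_pos: [552.9, 37.1, 37.3]
tcp_rot: [-180.0, 0.1, 75.1]
ft_force: [-0.8, -5.2, 2.3]
finger_gap: -0.2
```

```bash
python3 -m inch '[[[0.1,0,0],[0,0,0],0],[[0.1,0,0],[0,0,0],0],[[0.1,0,0],[0,0,0],0]]'
```

```text
time: 8.55
tool_pos: [552.9, 37.2, 37.3]
tcp_rot: [-180.0, 0.1, 75.1]
ft_force: [-2.6, -9.3, 2.2]
finger_gap: 0.1
```

The tool has stalled with force rising along −y: butted. Back off and check.

```bash
python3 -m inch '[[[-0.5,0,0],[0,0,0],0],[[-2,0,0],[0,0,0],0],[[-3,0,0],[0,0,0],0],[[-3,0,-3],[0,0,0],0],[[-3,0,-8],[0,0,0],0],[[-3,0,-13],[0,0,0],0],[[-3,0,-18],[0,0,0],0],[[0,0,-21],[0,0,0],0],[[2,0,-21],[0,0,0],0],[[2,0,-21],[0,0,0],0],[[2,0,-21],[0,0,0],0]]'
python3 - <<'E'
from h import *
import cv2,pickle
from bench import telemetry
s=telemetry.sense(); pickle.dump((s["tool_pos"],s["tcp_rot"]),open("w7.pkl","wb"))
im=viewer.snapshot("wrist")[:,:,::-1]; cv2.imwrite("pics/w7.png",im)
cv2.imwrite("pics/w7z.png",cv2.resize(im[0:260,160:420],None,fx=2.3,fy=2.3,interpolation=cv2.INTER_CUBIC))
cv2.imwrite("pics/s7.png",cv2.resize(viewer.snapshot("side")[120:330,180:390,::-1],None,fx=2.5,fy=2.5))
E
```

```text
time: 9.65
tool_pos: [558.0, 57.5, 246.6]
tcp_rot: [-179.9, 0.0, 75.1]
ft_force: [-0.2, -0.7, -0.4]
finger_gap: -0.2
```

View pics/w7z.png

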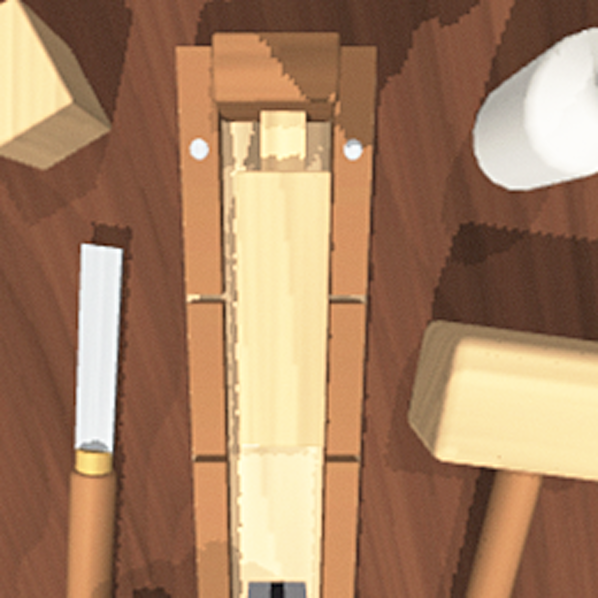

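View pics/s7.png

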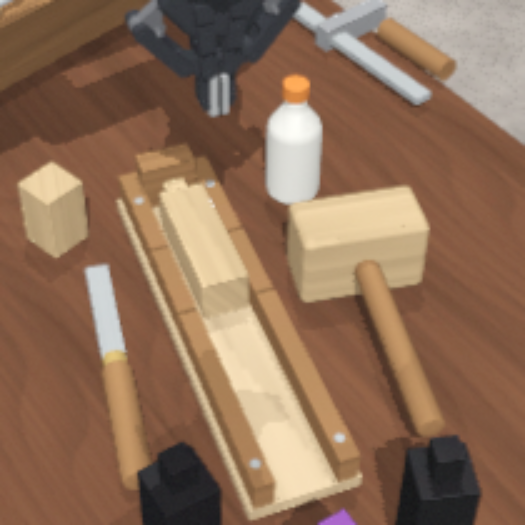

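```bash
python3 - <<'E'
from h import *
import pickle
p,rot=pickle.load(open("w7.pkl","rb"))
A=np.eye(4);A[:3,:3]=R.from_euler('xyz',rot,degrees=True).as_matrix();A[:3,3]=p
M=A@np.array(viewer.camera_model("wrist")["mount"])
C=np.array([552.8,38.4]);a=np.radians(75.1);x=np.array([np.cos(a),np.sin(a)]);y=np.array([-x[1],x[0]])
for n,q,h in [("stop top edge",(276,102),65),("wall end",(190,46),43),("stop foot",(235,122),15),("tenon end",(283,111),46),("tenon base",(283,160),46),("post top",(284,171),57),("foot L",(238,445),57),("foot R",(324,445),57),("wallinL",(222,180),43),("wallinR",(334,180),43)]:
    w=back("wrist",(160+(q[0]+.5)/2.3-.5,(q[1]+.5)/2.3-.5),h,M)[:2]-C; print(n,(w@x).round(1),(w@y).round(1))
E
```

```text
stop top edge 160.4 0.4
wall end 185.7 37.3
stop foot 161.0 20.2
tenon end 160.4 -2.6
tenon base 140.9 -2.7
post top 135.3 -3.1
foot L 12.0 18.9
foot R 12.1 -23.4
wallinL 132.9 24.9
wallinR 133.0 -25.9
```

The tenon end measures x = 160.4 mm and the stop's inner face 160.4–161.0 mm. The foot is at 12 mm (10 mm expected), y is about −2.5 mm, and the blank lies straight. The fingers are well clear, so I am handing in.

```bash
python3 -c "
from bench import r
print(r.hand_in())"
```

```text
the job is handed in; nothing more can be done
None
```

I tipped the blank over towards the stop with a slow push of the closed fingers near its top. Then I pushed it along the trough by its foot until the arm stalled against the stop at about 10 N, backed off and raised the arm clear. I handed in after about 9.7 s of robot time; the hand-in reports no verdict.

**Last checks (wrist picture):**
- **Tenon end:** at x ≈ 160.4 mm in the cradle's frame, against 160.4–161.0 mm for the stop's inner face. This fits the stall and the rise in force.
- **Position and lie:** y ≈ −2 to −3 mm at both ends, and the blank looks straight and flat in the trough. I judged flatness by eye and did not measure the tilt or the rest speed.
- **Bystanders:** in the side picture the mallet, chisel, offcut and glue bottle look where they were at the start. I did not re-measure their positions.

**Disagreements:**
- **Foot:** it measured x = 12 mm where 10 mm was expected, which is within the 2 mm calibration error.
- **Cradle position:** my first fits from the top and side cameras differed by about 8 mm in world x. I worked from the wrist camera instead, where the sizes agreed better with those given.

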